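Open the gummed-up casting case

TASK

Open the wooden casting case so that the cast can be got at: take the yellow-banded steel weight off its lid and stand it on the brown rest board beside its twin, work the red-barred locking pin out of the front lug and put it in the metal tray, then tip the lid right back until it rests open. The pin is gummed in with set resin: do not wrench it straight up, which only lifts the case, but twist it well over both ways and draw it out lightly near its middle position; keep the case flat on the bench and where it is, do not tip or drop the weight, and leave the other things on the bench alone.

Things in the scene. Friction and masses are not known exactly. Their poses are not given: they have to be found in the camera images.
- case: casting case: plywood box 150 (x) x 190 (y) x 60 mm high, 4 kg, loose on the bench. Origin: centre of its underside; x points from the front (lip, lug, pin) to the back (hinge), z up. A wooden lug (|y| < 22, x -103 to -75, z 34 to 60 mm) juts from the middle of its front and holds the pin
- lid (a joint): lid hinge at the box's back top edge: 0 closed, grows as the lid's front rises and swings back, stop at 1.92 rad; past 1.57 it falls open by itself and stays. Lid 0.6 kg, swings freely. Closed, in the case's frame: 9.5 mm plywood plate at z 60.5 to 70 mm, as wide as the box; on it a plaster block 112 x 150 mm with its flat top at z 94 mm, centred on the case
- hinge (a point): a point on the lid's hinge axis, at mid width: x 78, z 64 mm in the case's frame; the axis runs along the case's y
- lip_left (a point): on the lid: lower front edge of the lip, 58 mm to the +y side of the middle; closed it is at x -103, y 58, z 60.5 mm in the case's frame. The lip is the lid's plate overhanging the box's front by 28 mm; below it there is free space down to the bench except at the lug
- lip_right (a point): the same on the -y side (x -103, y -58, z 60.5 mm in the case's frame)
- pin_bar (a point): middle of the pin's red cross bar: 46 mm long (pin's y), 10 mm thick (pin's x), 12 mm high, 81 mm above the foot; at the start 118 mm over the bench, the bar about along the case's y. Below it a 10 mm neck, a 26 mm collar resting on the lip (its underside 33 mm above the foot, top 37), and a 16 mm shank through lip and lug: clear when raised 34 mm
- pin_mid (a point): middle of the pin's length, on its axis, 43.5 mm above the foot (pin 87 mm long, 120 g)
- weight_center (a point): centre of the yellow-banded steel weight standing on the lid, half-way up: a cylinder 58 mm in diameter and 40 mm high, with a knob 26 mm in diameter on top, 65 mm in all (0.65 to 0.95 kg). The point is 32.5 mm above its underside
- board_top (a point): middle of the top of the brown wooden rest board, 200 (x) x 140 (y) mm, top 12 mm over the bench, fixed. The twin weight stands on its +x half; a dark round mark on the -x half (50 mm to -x of the middle) is where this weight belongs
- tray_floor (a point): middle of the floor (inside) of the fixed metal tray, 180 (x) x 130 (y) mm outside, walls 3 mm thick, rim 35 mm over the bench, floor 3 mm over the bench; two washers lie at its +x end
- twin_center (a point): centre of the grey-banded twin weight (same size) on the board; leave alone
- cup_center (a point): centre of a white mixing cup, 76 mm in diameter, 85 mm high; leave alone
- tin_center (a point): centre of a blue-labelled tin, 84 mm in diameter, 105 mm high; leave alone
- brush: a brush lying flat on the bench in front of the case; leave alone
- mallet: a grey-headed mallet lying on the bench in front of the case; leave alone
- weight: the same weight; origin at the centre of its underside
- pin: the pin; origin at its foot, z up along it, y along the bar. Resin grips the foot: a straight pull of about 25 N tips the case and does not free it. Turning it both ways from its starting direction breaks the resin on both sides; how far varies, 0.6 to 0.95 rad each way. Turned back to within 0.06 rad of the start it then draws out with less than 14 N; if it holds, turn it farther
There are look-alikes about, which are no part of the job. Leave any green look-alike of the part that bears tray_floor alone.

How it is judged:
By the outcome, as a careful person would: the job done as asked, in the order asked, and still so for the second after the job is handed in, with the robot touching nothing.
It also fails if it takes over 72 s, if anything falls off the work surface, if the arm or the gripper's body presses on something with over 40 N, if the wrist force passes 120 N, or if a joint passes its speed limit or range.

ROBOT

A 6-joint arm with a two-finger parallel gripper is mounted at the origin on the work surface. World frame = base frame: x ahead of the robot, y to its left, z up, the work surface at z = 0. Lengths are in mm, angles in rad, forces in N, time in s.
With the tool pointing down it reaches from about 250 to 775 mm from the base axis. Payload 4 kg.
Tool frame: the origin (TCP) lies midway between the tips of the shut fingers; the grasp point (between the pads) lies 19 mm behind it; z points along the fingers, y is the line along which they close (so a half turn about z gives the same grasp; the last joint's range is limited). The gripper opens to 85 mm and grips with 20 to 120 N. Pads are 22 mm wide; open, the fingers measure 114 mm over their backs; the gripper's body (76 mm by 85 mm) begins 54 mm behind the grasp point. The pads swing forward as they close: fully open they stand 13 mm farther back than shut.
Start: joints at [1.21, 0.087, 1.371, -0, 1.684, -0.103], TCP at [140.233, 531.839, 231.341] pointing down, gripper open.
Joint ranges: [-3.1, 3.1], [-0.76, 2.03], [0.27, 2.55], [-1.08, 4.22], [0.17, 2.65], [-2.57, 2.57]. Speed limits (rad/s): [2.79, 2.79, 3.14, 3.14, 3.14, 3.14].

INTERFACE

Orientations are given as a unit quaternion [x, y, z, w].
In Python, from cell import arm gives the robot as it stands. The module is installed in compiled form; this text tells all that it offers.
- The arm moves only by the tool servo_tool, never from a script. Its argument "deltas" is a list of rows, each a list of 5 numbers: the shift along the tool's x, y, z scaled (see below), then the turn about the tool's z scaled (see below), then the finger opening in mm, from 0 to 85.4. In form: [[tx, ty, tz, spin, hand], ...]. A call has exactly 5 rows; each row shifts and turns the commanded pose from where the row before left it, along the tool's axes as they then stand; what a row does not reach is not made up. The controller multiplies each number of a shift by 5 cm and each number of a turn by pi/4 rad. A row lasts 1/12 s, in which the tool goes at most 41.7 mm and 7.16 degrees, less where a joint would pass 70% of its speed; a pose out of reach is approached as far as the arm can. A call with a number of a shift or a turn outside -1 to 1 is refused whole. A call with a gripper value outside its range is refused whole. The fingers move at their own pace and stop on an object; "force" is the grip in N (left out, the last holds). Time passes only in rows, so rows that do not move let the fingers close, or fill a call up. It gives the time, the measured TCP pose, the force, the opening and the grip force at its end, in the units of the state.
- arm.state(): the state, without advancing time (a new reading comes with each control period).
- arm.camera(name): name is "scene" or "top"; returns a dict with "image" (384x512x3 uint8, red, green, blue), "camera_matrix" (3x3 intrinsics, pixels), "k1" (the pictures are not rectified: a ray, as slopes to the right and down, at radius r is drawn at 1 + k1 r^2 times it, then the intrinsics apply), "R" (3x3) and "t" (3): a world point X has camera coordinates R X + t. Camera axes: x right, y down, z forward; pixel columns grow to the right and rows downward; lengths in mm; the calibration is good to about 2 mm. A picture is of the moment at which its call begins. There is no depth.
- arm.close_job(): hands the job in; it is judged then, once.
The state is a dict: "time": time; "qpos": joint angles; "qd": joint speeds; "joint_efforts": joint torques, N m; "position": TCP position; "ee_rot": TCP orientation; "wrist_force": force on the tool from outside, world axes, zero at the start; "ft_torque": the same for the moment, N m; "gripper_width": opening from 0.0 (shut) to 1.0 (fully open); "gripper_force": force on a finger pad.
Only numpy, scipy, OpenCV 4.12 (cv2) and the standard library are available. Lean on these libraries where they do the work, as an engineer would, in place of code of your own. Each camera call takes 0.05 s, during which the arm holds its last target. There are 200 camera calls.

## Working session

There is one attempt and no reset: what is moved stays moved. The work goes in short steps, Python scripts to look and compute and a tool call to move; the robot and the scene stay as the last step left them, time stands still between calls to the robot, and variables do not carry over. Pictures are saved under pics/ and viewed, at most 10 in all, crops included, and the job is handed in when it is done.

Besides the shell and the picture viewer there is one more tool, called after ">>>" by a JSON object that holds its "op" and its "data", one argument or row to a line. servo_tool: Moves the arm, as the interface text tells. Its arguments: {"type":"object","properties":{"deltas":{"type":"array","items":{"type":"array","items":{"type":"number"}}},"force":{"type":"number"}},"required":["deltas"]}

```bash
mkdir -p pics
cat > h.py <<'E'
import numpy as np, cv2
from cell import arm
def cam(n,save=None):
    c=arm.camera(n)
    if save: cv2.imwrite('pics/'+save,cv2.cvtColor(c['image'],cv2.COLOR_RGB2BGR))
    return c
def ray(c,u,v):
    K=np.array(c['camera_matrix']);k=c['k1']
    d=np.array([(u-K[0,2])/K[0,0],(v-K[1,2])/K[1,1]])
    s=d.copy()
    for _ in range(30): s=d/(1+k*(s@s))
    R=np.array(c['R']);t=np.array(c['t'])
    return -R.T@t, R.T@np.array([s[0],s[1],1])
def onz(c,u,v,z):
    o,d=ray(c,u,v); return o+d*(z-o[2])/d[2]
def tri(c1,p1,c2,p2):
    o1,d1=ray(c1,*p1);o2,d2=ray(c2,*p2)
    A=np.stack([d1,-d2],1);s=np.linalg.lstsq(A,o2-o1,rcond=None)[0]
    a,b=o1+s[0]*d1,o2+s[1]*d2
    return (a+b)/2,np.linalg.norm(a-b)
def proj(c,X):
    x=np.array(c['R'])@X+np.array(c['t']);s=x[:2]/x[2];s=s*(1+c['k1']*(s@s))
    K=np.array(c['camera_matrix']);return np.array([K[0,0]*s[0]+K[0,2],K[1,1]*s[1]+K[1,2]])
E
python3 - <<'E'
from h import *
a=cam('scene');b=cam('top')
for n,c in(('scene',a),('top',b)):
    im=cv2.resize(cv2.cvtColor(c['image'],cv2.COLOR_RGB2BGR),(800,600),interpolation=cv2.INTER_CUBIC);cv2.imwrite(f'pics/{n}0.png',im)
    o,d=ray(c,255,191);print(n,o,d,c['k1'],c['camera_matrix'])
print(arm.state())
E
```

```text
scene [1224.63375284  446.951161   1193.72845019] [-0.53294382 -0.29533031 -0.79298305] -0.12782458403154817 [[495.25007833   0.         253.06631411]
 [  0.         495.25007833 187.29431592]
 [  0.           0.           1.        ]]
top [ 294.79173038    7.31906024 1520.61373538] [ 0.13511525  0.01601846 -0.99093407] -0.12556609859643578 [[433.29955006   0.         263.32212824]
 [  0.         433.29955006 195.20371101]
 [  0.           0.           1.        ]]
{'time': 0.1, 'qpos': array([ 1.20992057e+00,  8.78949926e-02,  1.37209397e+00,  6.12072997e-06,
        1.68356379e+00, -1.03086824e-01]), 'qd': array([ 0.00024839, -0.00204091, -0.00240806, -0.00117275, -0.00216728,
        0.00108709]), 'joint_efforts': array([ 2.39326495e-03, -3.53017867e+01, -3.14218712e+01,  6.90050751e-05,
        7.95703847e-03, -2.06975830e-05]), 'position': array([140.06174268, 531.42280516, 230.25319648]), 'ee_rot': array([ 1.28537460e-01,  9.91704170e-01, -9.53094964e-04, -2.28278645e-04]), 'wrist_force': array([-0.4211264 , -0.20589307,  0.05667426]), 'ft_torque': array([-0.00538984, -0.02739152, -0.03730256]), 'gripper_force': 0.0, 'gripper_width': 1.0015234038628722}
```

View pics/scene0.png

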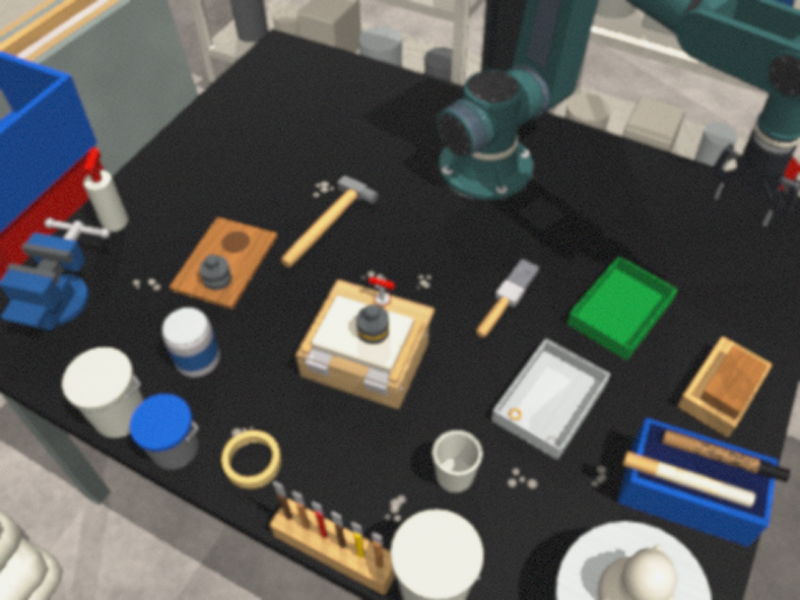

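View pics/top0.png

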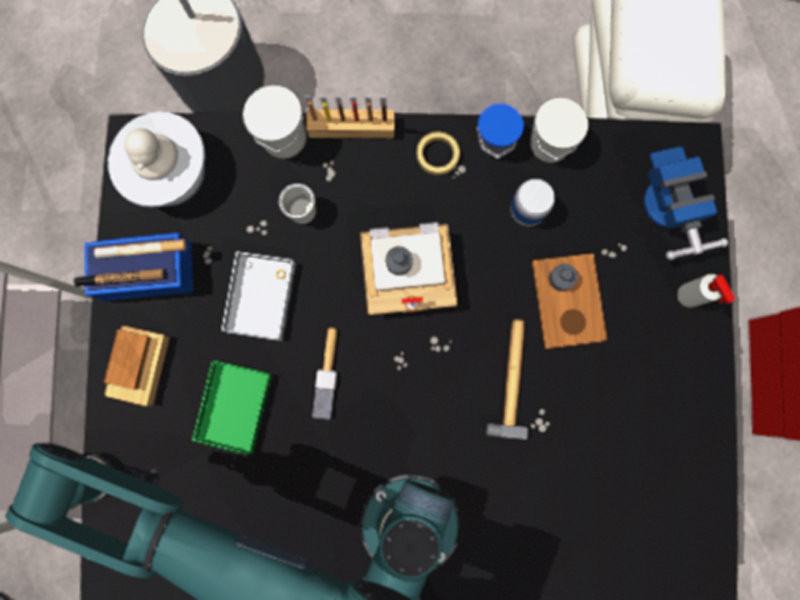

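The scene view shows the weight with its yellow band on the case (372,322), the pin's red bar (381,284), and the board (225,262) with twin (214,270) and mark (236,242). The top view shows the case (410,268), weight (399,262), red bar (411,302), the mark (573,321) and the twin (564,276).

There are two trays: a metal one with washers at top (258,296) and a green one at top (232,407). The grey one with washers fits tray_floor, and green must be left alone. There is also one yellow-banded weight on the lid and a grey twin on the board, so the one on the lid is mine.

```bash
cat > m.py <<'E'
from h import *
S=1.5625
a=cam('scene');b=cam('top')
def blob(c,roi,f):
    x0,y0,x1,y1=[int(v/S) for v in roi]
    im=c['image'][y0:y1,x0:x1]
    hsv=cv2.cvtColor(im,cv2.COLOR_RGB2HSV).astype(int)
    m=f(hsv[...,0],hsv[...,1],hsv[...,2]).astype(np.uint8)
    n,l,s,ce=cv2.connectedComponentsWithStats(m)
    i=1+np.argmax(s[1:,4]); 
    cn=cv2.findContours((l==i).astype(np.uint8),0,2)[0][0]
    r=cv2.minAreaRect(cn)
    return ce[i]+[x0,y0],s[i,4],cv2.boxPoints(r)+[x0,y0]
red=lambda h,s,v:((h<8)|(h>172))&(s>140)&(v>90)
ra=blob(a,(340,260,420,310),red);rb=blob(b,(390,290,440,315),red)
print('bar',tri(a,ra[0],b,rb[0]),ra[1],rb[1], onz(b,*rb[0],122))
p=[onz(b,*q,122)[:2].round(1) for q in rb[2]];print('bar box',p)
br=lambda h,s,v:(h<22)&(s>100)&(v>75)
q=blob(b,(520,240,620,360),br);print('board',q[1],onz(b,*q[2].mean(0),12),[onz(b,*w,12)[:2].round() for w in q[2]])
mk=blob(b,(555,305,592,337),lambda h,s,v:(v<105));print('mark',mk[1],onz(b,*mk[0],12), onz(b,*mk[2].mean(0),12))
tr=blob(b,(210,240,305,350),lambda h,s,v:(s<40)&(v>110));print('tray',tr[1],[onz(b,*w,20)[:2].round() for w in tr[2]],onz(b,*tr[2].mean(0),30))
bl=blob(b,(360,225,460,295),lambda h,s,v:(s<45)&(v>150));print('block',bl[1],onz(b,*bl[2].mean(0),94),[onz(b,*w,94)[:2].round() for w in bl[2]])
wt=blob(b,(375,235,430,285),lambda h,s,v:(v<110));print('wt',wt[1],onz(b,*wt[2].mean(0),134),[onz(b,*w,134)[:2].round() for w in wt[2]])
E
cat > mm.py <<'E'
from m import *
c=[];s=600
for cc,roi in((a,(280,270,450,410)),(b,(350,210,470,320)),(b,(210,240,310,350)),(b,(520,240,620,360))):
    x0,y0,x1,y1=[int(v/S) for v in roi]
    c.append(cv2.resize(cv2.cvtColor(cc['image'][y0:y1,x0:x1],cv2.COLOR_RGB2BGR),(400,300),interpolation=cv2.INTER_CUBIC))
cv2.imwrite('pics/crop1.png',np.vstack([np.hstack(c[:2]),np.hstack(c[2:])]))
E
python3 mm.py
```

```text
bar (array([484.13088249,   2.95438459, 119.16473592]), np.float64(0.33988428524289616)) 82 38 [483.82462436   2.81161517 122.        ]
bar box [array([488.9,  23.5]), array([489.5, -15.6]), array([479.6, -15.8]), array([479. ,  23.3])]
board 2112 [ 502.69329118 -354.18542134   12.        ] [array([ 594., -268.]), array([ 619., -414.]), array([ 412., -441.]), array([ 389., -296.])]Traceback (most recent call last):
  File "mm.py", line 1, in <module>
    from m import *
  File "m.py", line 20, in <module>
    mk=blob(b,(555,305,592,337),lambda h,s,v:(v<105));print('mark',mk[1],onz(b,*mk[0],12), onz(b,*mk[2].mean(0),12))
  File "m.py", line 10, in blob
    i=1+np.argmax(s[1:,4]);
        ~~~~~~~~~^^^^^^^^^
    return _wrapfunc(a, 'argmax', axis=axis, out=out, **kwds)
    return bound(*args, **kwds)
ValueError: attempt to get argmax of an empty sequence
```

```bash
sed -i 's/(v<105)/(v<v.min()*.5+v.max()*.5)/' m.py; python3 mm.py
```

```text
bar (array([484.17481128,   3.24081359, 119.35896008]), np.float64(0.1085838846304988)) 82 36 [483.79331629   3.29693007 122.        ]
bar box [array([485.1,  24.2]), array([490.7, -15.5]), array([481.8, -16.7]), array([476.2,  22.9])]
board 2113 [ 502.45599509 -354.35056839   12.        ] [array([ 594., -268.]), array([ 619., -415.]), array([ 412., -441.]), array([ 389., -296.])]
mark 223 [ 454.05539577 -361.79071064   12.        ] [ 453.06856246 -360.53921908   12.        ]
tray 1800 [array([422., 430.]), array([608., 409.]), array([586., 271.]), array([402., 295.])] [502.33354202 348.73220739  30.        ]
block 1309 [581.71549458  13.92134276  94.        ] [array([639.,  95.]), array([656., -53.]), array([526., -67.]), array([509.,  80.])]
wt 175 [562.70000694  29.43855686 134.        ] [array([589.,  51.]), array([590.,   9.]), array([537.,   8.]), array([536.,  50.])]
```

View pics/crop1.png

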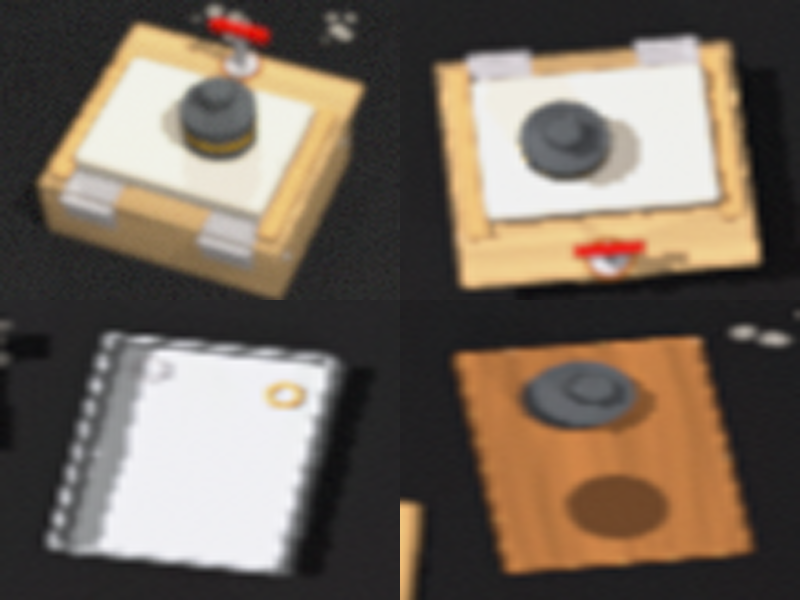

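Run:
```python
from h import *
S=1.5625
a=cam('scene');b=cam('top')
f=lambda u,v,z:onz(b,u/S-.2,v/S-.2,z).round(1)
print(f(399.5,246.7,134)-[29,0,0],f(399.5,276,94)+[29,0,0],f(386,262,120)-[0,29,0],f(413,262,120)+[0,29,0],f(400.4,257,159))
# dark mask inside the plaster, both views
for n,c,roi in(('a',a,(350,295,395,350)),('b',b,(378,240,422,284))):
    x0,y0,x1,y1=[int(v/S) for v in roi]
    im=c['image'][y0:y1,x0:x1].astype(int);m=(im.max(2)<125)
    ys,xs=np.nonzero(m); print(n,m.sum(),xs.min()+x0,xs.max()+x0,ys.min()+y0,ys.max()+y0)
for dx in(0,):
  for w in ([553,27],[556,29],[559,31]):
    for n,c in(('a',a),('b',b)):
        P=[]
        for t in np.linspace(0,6.28,60):
            for r,z in((29,94),(29,134),(13,159)): P.append(proj(c,np.array([w[0]+r*np.cos(t),w[1]+r*np.sin(t),z])))
        P=np.array(P);print(w,n,P.min(0).round(1),P.max(0).round(1))
```

```text
[564.6  30.  134. ] [567.4  29.6  94. ] [563.4  29.1 120. ] [564.2  30.3 120. ] [566.7  27.4 159. ]
a 376 228 251 188 219
b 232 248 263 158 175
[553, 27] a [228.7 188.7] [250.7 215.7]
[553, 27] b [247.3 161.2] [265.1 180.7]
[556, 29] a [228.8 189.7] [250.8 216.8]
[556, 29] b [246.7 160.3] [264.5 179.8]
[559, 31] a [228.8 190.8] [250.9 217.9]
[559, 31] b [246.1 159.4] [263.9 178.9]
```

The yellow-banded weight is at about (563,29.5) and fits its height and size. I will move above it with the current wrist heading, which clears the twin at the board.

>>> {"op": "servo_tool", "data": {
  "deltas": [
    [-0.537, -0.378, 0, 0, 85],
    [-0.537, -0.378, 0, 0, 85],
    [-0.537, -0.378, 0, 0, 85],
    [-0.537, -0.378, 0, 0, 85],
    [-0.537, -0.378, 0, 0, 85]
  ],
  "force": 60
}}

```text
time: 0.82
position: [246.6, 405.0, 231.4]
ee_rot: [0.128, 0.992, 0.0, 0.0]
wrist_force: [0.4, 0.5, 0.7]
gripper_width: 0.994
gripper_force: 0.0
```

>>> {"op": "servo_tool", "data": {
  "deltas": [
    [-0.537, -0.378, 0, 0, 85],
    [-0.537, -0.378, 0, 0, 85],
    [-0.537, -0.378, 0, 0, 85],
    [-0.537, -0.378, 0, 0, 85],
    [-0.537, -0.378, 0, 0, 85]
  ]
}}

```text
time: 1.23
position: [352.4, 279.3, 231.6]
ee_rot: [0.128, 0.992, 0.0, 0.0]
wrist_force: [0.7, 0.3, 0.0]
gripper_width: 0.997
gripper_force: 0.0
```

>>> {"op": "servo_tool", "data": {
  "deltas": [
    [-0.537, -0.378, 0, 0, 85],
    [-0.537, -0.378, 0, 0, 85],
    [-0.537, -0.378, 0, 0, 85],
    [-0.537, -0.378, 0, 0, 85],
    [-0.537, -0.378, 0, 0, 85]
  ]
}}

```text
time: 1.65
position: [458.2, 153.6, 231.6]
ee_rot: [0.129, 0.992, 0.0, 0.0]
wrist_force: [1.3, 0.7, 0.3]
gripper_width: 0.996
gripper_force: 0.0
```

>>> {"op": "servo_tool", "data": {
  "deltas": [
    [-0.537, -0.378, 0, 0, 85],
    [-0.537, -0.378, 0, 0, 85],
    [-0.537, -0.378, 0, 0, 85],
    [-0.537, -0.378, 0, 0, 85],
    [-0.537, -0.378, 0, 0, 85]
  ]
}}

```text
time: 2.07
position: [564.0, 27.9, 231.4]
ee_rot: [0.129, 0.992, 0.0, 0.0]
wrist_force: [1.4, 0.5, 0.3]
gripper_width: 0.993
gripper_force: 0.0
```

>>> {"op": "servo_tool", "data": {
  "deltas": [
    [0, 0, 0.5, 0, 85],
    [0, 0, 0.3, 0, 85],
    [0, 0, 0, 0, 85],
    [0, 0, 0, 0, 85],
    [0, 0, 0, 0, 85]
  ]
}}

```text
time: 2.48
position: [563.5, 29.6, 192.5]
ee_rot: [0.128, 0.992, 0.0, 0.001]
wrist_force: [0.9, -0.8, 0.6]
gripper_width: 0.994
gripper_force: 0.0
```

Run:
```python
from h import *
a=cam('scene')
print(proj(a,np.array([563,29.5,94])))
im=cv2.cvtColor(a['image'][130:270,150:330],cv2.COLOR_RGB2BGR);cv2.imwrite('pics/near1.png',cv2.resize(im,None,fx=4,fy=4,interpolation=cv2.INTER_CUBIC))
```

```text
[239.10601791 209.99385481]
```

View pics/near1.png

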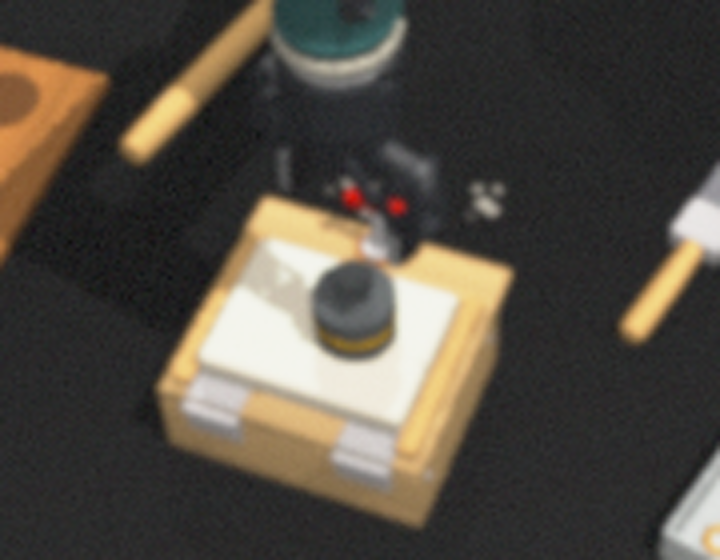

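The weight's base is centred at crop (355,320) and spans 313–397, matching the predicted px (239,210), so the aim is right. I descend with the fingers open and then close.

>>> {"op": "servo_tool", "data": {
  "deltas": [
    [0, 0, 0.5, 0, 85],
    [0, 0, 0.4, 0, 85],
    [0, 0, 0.3, 0, 85],
    [0, 0, 0.2, 0, 85],
    [0, 0, 0, 0, 85]
  ]
}}

```text
time: 2.95
position: [562.1, 29.8, 119.9]
ee_rot: [0.128, 0.992, -0.0, -0.001]
wrist_force: [-1.3, 0.1, -0.6]
gripper_width: 0.996
gripper_force: 0.0
```

>>> {"op": "servo_tool", "data": {
  "deltas": [
    [0, 0, 0.2, 0, 85],
    [0, 0, 0.17, 0, 85],
    [0, 0, 0.1, 0, 85],
    [0, 0, 0, 0, 75],
    [0, 0, 0, 0, 70]
  ]
}}

```text
time: 3.37
position: [563.1, 29.4, 97.7]
ee_rot: [0.129, 0.992, 0.0, -0.0]
wrist_force: [0.0, -0.2, 0.3]
gripper_width: 0.821
gripper_force: 0.0
```

>>> {"op": "servo_tool", "data": {
  "deltas": [
    [0, 0, 0, 0, 65],
    [0, 0, 0, 0, 50],
    [0, 0, 0, 0, 45],
    [0, 0, 0, 0, 45],
    [0, 0, 0, 0, 45]
  ],
  "force": 60
}}

```text
time: 3.78
position: [564.6, 31.6, 100.0]
ee_rot: [0.128, 0.992, 0.003, 0.002]
wrist_force: [0.2, 6.4, 3.9]
gripper_width: 0.664
gripper_force: 65.3
```

>>> {"op": "servo_tool", "data": {
  "deltas": [
    [0, 0.04, 0, 0, 45],
    [0, 0, 0, 0, 45],
    [0, 0, -0.05, 0, 45],
    [0, 0, -0.1, 0, 45],
    [0, 0, -0.1, 0, 45]
  ],
  "force": 80
}}

```text
time: 4.2
position: [561.8, 31.1, 108.0]
ee_rot: [0.129, 0.992, -0.0, -0.003]
wrist_force: [-0.2, 0.3, -7.9]
gripper_width: 0.659
gripper_force: 86.2
```

>>> {"op": "servo_tool", "data": {
  "deltas": [
    [0, 0, -0.2, 0, 45],
    [0, 0, -0.3, 0, 45],
    [0, 0, -0.4, 0, 45],
    [0, 0, -0.4, 0, 45],
    [0, 0, -0.2, 0, 45]
  ]
}}

```text
time: 4.62
position: [564.6, 31.2, 188.3]
ee_rot: [0.129, 0.992, 0.0, 0.002]
wrist_force: [0.0, 0.0, -7.1]
gripper_width: 0.66
gripper_force: 86.4
```

```bash
cat > mv.py <<'E'
import sys
from h import *
from scipy.spatial.transform import Rotation as Ro
def to(X):
    s=arm.state();R=Ro.from_quat(s['ee_rot']).as_matrix();d=R.T@(np.array(X)-s['position'])
    print('pos',s['position'].round(1),'units',(d/50).round(2),'F',s['wrist_force'].round(1),'w',round(s['gripper_width']*85.4,1),'t',s['time'],'q6',s['qpos'][5].round(2),'y-yaw',np.arctan2(-R[0,1],R[1,1]).round(3))
if len(sys.argv)>3: to([float(v) for v in sys.argv[1:4]])
E
python3 mv.py 453 -360.5 180
```

```text
pos [564.6  31.2 188.3] units [ 0.16 -8.14  0.16] F [ 0.   0.  -7.1] w 56.3 t 4.6167 q6 -1.36 y-yaw -0.258
```

>>> {"op": "servo_tool", "data": {
  "deltas": [
    [0, -0.3, 0, 0, 45],
    [0, -0.5, 0, 0, 45],
    [0.02, -0.6, 0, 0, 45],
    [0.02, -0.6, 0, 0, 45],
    [0.02, -0.6, 0, 0, 45]
  ]
}}

```text
time: 5.03
position: [526.6, -94.5, 184.8]
ee_rot: [0.128, 0.992, -0.0, -0.001]
wrist_force: [1.1, 0.1, -8.2]
gripper_width: 0.658
gripper_force: 86.9
```

>>> {"op": "servo_tool", "data": {
  "deltas": [
    [0.02, -0.6, 0, 0, 45],
    [0.02, -0.6, 0, 0, 45],
    [0.02, -0.6, 0, 0, 45],
    [0.02, -0.6, 0, 0, 45],
    [0.02, -0.6, 0, 0, 45]
  ]
}}

```text
time: 5.45
position: [483.5, -238.6, 184.8]
ee_rot: [0.129, 0.992, 0.0, -0.001]
wrist_force: [-0.0, 0.2, -7.7]
gripper_width: 0.657
gripper_force: 86.9
```

>>> {"op": "servo_tool", "data": {
  "deltas": [
    [0.02, -0.6, 0, 0, 45],
    [0.02, -0.6, 0, 0, 45],
    [0, -0.6, 0, 0, 45],
    [0, -0.44, 0, 0, 45],
    [0, -0.3, 0, 0, 45]
  ]
}}

```text
time: 5.87
position: [448.8, -362.0, 184.5]
ee_rot: [0.13, 0.992, -0.0, -0.001]
wrist_force: [0.1, -0.2, -7.9]
gripper_width: 0.658
gripper_force: 86.8
```

>>> {"op": "servo_tool", "data": {
  "deltas": [
    [0, 0, 0.5, 0, 45],
    [0, 0, 0.5, 0, 45],
    [0, 0, 0.5, 0, 45],
    [0, 0, 0.3, 0, 45],
    [0, 0, 0, 0, 45]
  ]
}}

```text
time: 6.28
position: [447.6, -356.6, 89.4]
ee_rot: [0.128, 0.992, 0.004, -0.005]
wrist_force: [-0.7, 1.4, -9.9]
gripper_width: 0.66
gripper_force: 87.1
```

```bash
python3 mv.py 453 -360.5 40;python3 - <<'E'
from h import *
a=cam('scene');b=cam('top')
s=arm.state()['position']
for c,n in((a,'a'),(b,'b')):
    print(n,proj(c,np.array([453,-360.5,12])),proj(c,np.array([s[0],s[1],s[2]-5])))
im=cv2.cvtColor(a['image'][110:230,90:210],cv2.COLOR_RGB2BGR);i2=cv2.cvtColor(b['image'][150:250,315:415],cv2.COLOR_RGB2BGR)
cv2.imwrite('pics/near2.png',np.hstack([cv2.resize(im,(400,400),interpolation=cv2.INTER_CUBIC),cv2.resize(i2,(400,400),interpolation=cv2.INTER_CUBIC)]))
E
```

```text
pos [ 447.6 -356.6   89.4] units [-0.14 -0.05  0.99] F [-0.7  1.4 -9.9] w 56.4 t 6.2833 q6 -2.09 y-yaw -0.258
a [151.18573977 154.45799787] [147.76574525 137.35554432]
b [365.98932651 206.01918656] [371.07954005 204.56139777]
```

View pics/near2.png

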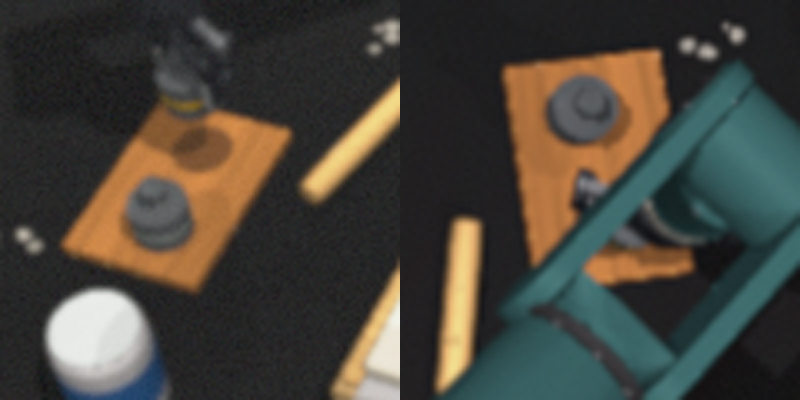

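The weight hangs upright over the board (crop left 185,90), and the mark (203,150) is straight below, consistent with the plan. I correct by 5 mm and lower it.

>>> {"op": "servo_tool", "data": {
  "deltas": [
    [-0.05, 0, 0.2, 0, 45],
    [0, 0, 0.3, 0, 45],
    [0, 0, 0.3, 0, 45],
    [0, 0, 0.2, 0, 45],
    [0, 0, 0, 0, 45]
  ]
}}

```text
time: 6.8
position: [451.9, -359.3, 43.3]
ee_rot: [0.128, 0.992, 0.001, -0.001]
wrist_force: [-0.9, 0.9, -8.0]
gripper_width: 0.66
gripper_force: 87.1
```

>>> {"op": "servo_tool", "data": {
  "deltas": [
    [0, 0, 0, 0, 45],
    [0, 0, 0, 0, 45],
    [0, 0, 0, 0, 45],
    [0, 0, 0, 0, 45],
    [0, 0, 0, 0, 45]
  ]
}}

```text
time: 7.22
position: [453.1, -360.7, 46.3]
ee_rot: [0.129, 0.992, -0.001, 0.001]
wrist_force: [0.1, -0.1, -8.4]
gripper_width: 0.659
gripper_force: 87.1
```

```bash
python3 mv.py 453 -360.5 17
```

```text
pos [ 453.1 -360.7   46.3] units [0.   0.   0.59] F [ 0.1 -0.1 -8.4] w 56.2 t 7.2167 q6 -2.08 y-yaw -0.258
```

>>> {"op": "servo_tool", "data": {
  "deltas": [
    [0, 0, 0.15, 0, 45],
    [0, 0, 0.15, 0, 45],
    [0, 0, 0.1, 0, 45],
    [0, 0, 0.07, 0, 45],
    [0, 0, 0.04, 0, 45]
  ]
}}

```text
time: 7.63
position: [451.8, -359.5, 18.3]
ee_rot: [0.129, 0.992, 0.001, -0.001]
wrist_force: [-4.3, 2.8, 2.3]
gripper_width: 0.659
gripper_force: 88.2
```

>>> {"op": "servo_tool", "data": {
  "deltas": [
    [0, 0, 0.03, 0, 45],
    [0, 0, 0.02, 0, 45],
    [0, 0, 0, 0, 45],
    [0, 0, 0, 0, 45],
    [0, 0, 0, 0, 45]
  ]
}}

```text
time: 8.05
position: [452.5, -360.1, 18.3]
ee_rot: [0.128, 0.992, 0.0, -0.0]
wrist_force: [-4.1, 2.5, 0.4]
gripper_width: 0.662
gripper_force: 88.2
```

>>> {"op": "servo_tool", "data": {
  "deltas": [
    [0, 0, 0, 0, 62],
    [0, 0, 0, 0, 70],
    [0, 0, 0, 0, 80],
    [0, 0, 0, 0, 85],
    [0, 0, 0, 0, 85]
  ]
}}

```text
time: 8.47
position: [453.2, -360.9, 18.0]
ee_rot: [0.129, 0.992, -0.001, 0.001]
wrist_force: [-0.3, -0.3, -0.3]
gripper_width: 0.995
gripper_force: 0.0
```

>>> {"op": "servo_tool", "data": {
  "deltas": [
    [0, 0, -0.2, 0, 85],
    [0, 0, -0.4, 0, 85],
    [0, 0, -0.6, 0, 85],
    [0, 0, -0.7, 0, 85],
    [0, 0, -0.7, 0, 85]
  ]
}}

```text
time: 8.88
position: [452.3, -360.0, 148.9]
ee_rot: [0.129, 0.992, 0.0, -0.0]
wrist_force: [0.8, -0.5, -0.5]
gripper_width: 0.995
gripper_force: 0.0
```

>>> {"op": "servo_tool", "data": {
  "deltas": [
    [0, 0, -0.6, 0, 85],
    [0, 0, -0.4, 0, 85],
    [0, 0, 0, 0.15, 85],
    [0, 0, 0, 0.15, 85],
    [0, 0, 0, 0.15, 85]
  ]
}}

```text
time: 9.3
position: [453.0, -360.6, 199.3]
ee_rot: [0.304, 0.953, -0.001, 0.001]
wrist_force: [0.4, -0.5, 0.3]
gripper_width: 0.997
gripper_force: 0.0
```

```bash
python3 mv.py 484 3 200
python3 - <<'E'
from h import *
a=cam('scene')
im=a['image'][110:230,90:210];h=cv2.cvtColor(im,cv2.COLOR_RGB2HSV).astype(int)
m=(h[...,0]>18)&(h[...,0]<32)&(h[...,1]>120)&(h[...,2]>70)
n,l,s,ce=cv2.connectedComponentsWithStats(m.astype(np.uint8));print([(s[i].tolist(),(ce[i]+[90,110]).round(1)) for i in range(1,n) if s[i,4]>4])
print(proj(a,np.array([453,-360.5,12])))
E
```

```text
pos [ 453.  -360.6  199.3] units [ 3.7   6.29 -0.03] F [ 0.4 -0.5  0.3] w 85.2 t 9.3 q6 -1.72 y-yaw -0.617
[([113, 26, 7, 7, 7], array([206., 139.])), ([93, 32, 27, 25, 63], array([192.4, 157.2])), ([52, 41, 16, 8, 39], array([150.5, 156.2])), ([104, 106, 4, 8, 19], array([195.8, 220.1]))]
[151.18573977 154.45799787]
```

>>> {"op": "servo_tool", "data": {
  "deltas": [
    [0, 0, 0, 0.15, 85],
    [0, 0, 0, 0.15, 85],
    [0, 0, 0, 0.15, 85],
    [0, 0, 0, 0.15, 85],
    [0, 0, 0, 0.15, 85]
  ]
}}

```text
time: 9.77
position: [452.7, -360.3, 197.9]
ee_rot: [0.566, 0.824, 0.0, 0.0]
wrist_force: [0.0, 1.0, -0.6]
gripper_width: 1.0
gripper_force: 0.0
```

>>> {"op": "servo_tool", "data": {
  "deltas": [
    [0, 0, 0, 0.15, 60],
    [0, 0, 0, 0.15, 40],
    [0, 0, 0, 0.02, 35],
    [0.4, 0.08, 0, 0, 35],
    [0.7, 0.14, 0, 0, 35]
  ]
}}

```text
time: 10.18
position: [456.6, -306.4, 197.2]
ee_rot: [0.664, 0.748, -0.001, 0.0]
wrist_force: [0.1, 1.4, 0.9]
gripper_width: 0.408
gripper_force: 0.0
```

>>> {"op": "servo_tool", "data": {
  "deltas": [
    [0.7, 0.14, 0, 0, 35],
    [0.7, 0.14, 0, 0, 35],
    [0.7, 0.14, 0, 0, 35],
    [0.7, 0.14, 0, 0, 35],
    [0.7, 0.14, 0, 0, 35]
  ]
}}

```text
time: 10.6
position: [470.8, -124.9, 197.9]
ee_rot: [0.662, 0.749, 0.0, 0.0]
wrist_force: [0.9, 0.2, -0.0]
gripper_width: 0.41
gripper_force: 0.0
```

>>> {"op": "servo_tool", "data": {
  "deltas": [
    [0.7, 0.14, 0, 0, 35],
    [0.7, 0.14, 0, 0, 35],
    [0.7, 0.14, 0, 0, 35],
    [0.4, 0.08, 0, 0, 35],
    [0, 0, 0, 0, 35]
  ]
}}

```text
time: 11.02
position: [480.9, 4.5, 197.9]
ee_rot: [0.66, 0.751, 0.001, -0.0]
wrist_force: [-0.2, -0.6, -0.1]
gripper_width: 0.41
gripper_force: 0.0
```

```bash
python3 mv.py 484 3 140
python3 - <<'E'
from h import *
a=cam('scene')
im=a['image'];h=cv2.cvtColor(im,cv2.COLOR_RGB2HSV).astype(int)
m=((h[...,0]<8)|(h[...,0]>172))&(h[...,1]>140)&(h[...,2]>80);m[:, :200]=0;m[:,300:]=0;m[:150]=0;m[230:]=0
ys,xs=np.nonzero(m);print(m.sum(),xs.mean(),ys.mean(),proj(a,np.array([484,3,118])))
im=cv2.cvtColor(im[120:240,180:320],cv2.COLOR_RGB2BGR);cv2.imwrite('pics/near3.png',cv2.resize(im,None,fx=4,fy=4,interpolation=cv2.INTER_CUBIC))
E
```

```text
pos [480.9   4.5 197.9] units [-0.04  0.06  1.16] F [-0.2 -0.6 -0.1] w 35.0 t 11.0167 q6 -0.24 y-yaw -1.442
88 244.35227272727272 180.77272727272728 [244.23288376 180.86596171]
```

View pics/near3.png

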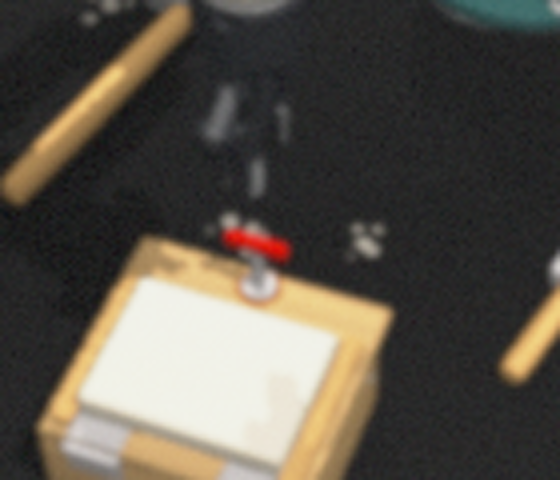

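The red bar (crop 257,244) projects exactly at (484,3,118), and the fingers are above it. I descend and grip it across its thickness.

>>> {"op": "servo_tool", "data": {
  "deltas": [
    [-0.03, 0.06, 0.3, -0.02, 35],
    [0, 0, 0.5, 0, 35],
    [0, 0, 0.4, 0, 35],
    [0, 0, 0.2, 0, 35],
    [0, 0, 0, 0, 35]
  ],
  "force": 60
}}

```text
time: 11.48
position: [482.2, -1.3, 124.5]
ee_rot: [0.658, 0.753, -0.002, -0.002]
wrist_force: [-0.4, 0.1, -0.1]
gripper_width: 0.41
gripper_force: 0.0
```

>>> {"op": "servo_tool", "data": {
  "deltas": [
    [0, 0, 0.3, 0, 35],
    [0, 0, 0.2, 0, 35],
    [0, 0, 0.04, 0, 35],
    [0, 0, 0, 0, 35],
    [0, 0, 0, 0, 35]
  ]
}}

```text
time: 11.9
position: [484.5, -0.7, 101.1]
ee_rot: [0.658, 0.753, 0.0, 0.0]
wrist_force: [-1.3, -0.5, 0.1]
gripper_width: 0.407
gripper_force: 0.0
```

>>> {"op": "servo_tool", "data": {
  "deltas": [
    [0, 0, 0, 0, 30],
    [0, 0, 0, 0, 20],
    [0, 0, 0, 0, 10],
    [0, 0, 0, 0, 5],
    [0, 0, 0, 0, 2]
  ]
}}

```text
time: 12.32
position: [484.6, -0.5, 101.1]
ee_rot: [0.658, 0.753, 0.0, 0.001]
wrist_force: [0.3, 0.3, 2.7]
gripper_width: 0.1
gripper_force: 58.9
```

```bash
python3 mv.py 484 3 100
```

```text
pos [484.6  -0.5 101.1] units [ 0.07 -0.    0.02] F [0.3 0.3 2.7] w 8.5 t 12.3167 q6 -0.25 y-yaw -1.436
```

>>> {"op": "servo_tool", "data": {
  "deltas": [
    [0, 0, 0, 0, 25],
    [0, 0, 0, 0, 25],
    [0.07, 0, 0, 0, 25],
    [0, 0, 0, 0, 25],
    [0, 0, 0, 0, 10]
  ]
}}

```text
time: 12.73
position: [483.4, 3.2, 100.0]
ee_rot: [0.658, 0.753, -0.0, -0.0]
wrist_force: [0.0, -1.2, -1.0]
gripper_width: 0.165
gripper_force: 0.0
```

>>> {"op": "servo_tool", "data": {
  "deltas": [
    [0, 0, 0, 0, 2],
    [0, 0, 0, 0, 2],
    [0, 0, 0, 0, 2],
    [0, 0, 0, 0, 2],
    [0, 0, 0, 0, 2]
  ],
  "force": 80
}}

```text
time: 13.15
position: [483.5, 3.1, 100.2]
ee_rot: [0.658, 0.753, 0.0, -0.0]
wrist_force: [-0.1, 0.7, -0.0]
gripper_width: 0.101
gripper_force: 78.0
```

```bash
python3 mv.py 484 3 100; python3 -c "
from cell import arm;print(arm.state()['ft_torque'])"
```

```text
pos [483.5   3.1 100.2] units [-0.    0.01  0.  ] F [-0.1  0.7 -0. ] w 8.6 t 13.15 q6 -0.25 y-yaw -1.436
[0.09996655 0.02028807 0.01453905]
```

>>> {"op": "servo_tool", "data": {
  "deltas": [
    [0, 0, 0, 0.1, 2],
    [0, 0, 0, 0.1, 2],
    [0, 0, 0, 0.1, 2],
    [0, 0, 0, 0.1, 2],
    [0, 0, 0, 0.1, 2]
  ]
}}

```text
time: 13.57
position: [483.7, 3.2, 100.2]
ee_rot: [0.793, 0.609, 0.0, -0.0]
wrist_force: [-0.2, 0.9, -1.6]
gripper_width: 0.098
gripper_force: 78.1
```

```bash
python3 mv.py 484 3 100; python3 -c "
from cell import arm;print(arm.state()['ft_torque'])"
```

```text
pos [483.7   3.2 100.2] units [-0.    0.01  0.  ] F [-0.2  0.9 -1.6] w 8.4 t 13.5667 q6 0.15 y-yaw -1.832
[ 0.19626859 -0.04008921  0.24135585]
```

>>> {"op": "servo_tool", "data": {
  "deltas": [
    [0, 0, 0, 0.1, 2],
    [0, 0, 0, 0.1, 2],
    [0, 0, 0, 0.1, 2],
    [0, 0, 0, 0.1, 2],
    [0, 0, 0, 0.1, 2]
  ]
}}

```text
time: 13.98
position: [483.6, 3.4, 100.2]
ee_rot: [0.897, 0.443, 0.0, -0.0]
wrist_force: [0.1, 2.2, 0.1]
gripper_width: 0.099
gripper_force: 78.1
```

>>> {"op": "servo_tool", "data": {
  "deltas": [
    [0, 0, 0, 0.1, 2],
    [0, 0, 0, 0.1, 2],
    [0, 0, 0, 0.05, 2],
    [0, 0, 0, 0, 2],
    [0, 0, 0, 0, 2]
  ]
}}

```text
time: 14.4
position: [483.6, 3.5, 100.2]
ee_rot: [0.935, 0.355, 0.0, -0.001]
wrist_force: [-0.2, 1.4, -0.8]
gripper_width: 0.097
gripper_force: 78.2
```

```bash
python3 mv.py 484 3 100
python3 - <<'E'
from h import *
print(arm.state()['ft_torque'])
a=cam('scene')
im=cv2.cvtColor(a['image'][120:240,180:320],cv2.COLOR_RGB2BGR);cv2.imwrite('pics/near4.png',cv2.resize(im,None,fx=4,fy=4,interpolation=cv2.INTER_CUBIC))
E
```

```text
pos [483.6   3.5 100.2] units [-0.    0.01  0.  ] F [-0.2  1.4 -0.8] w 8.3 t 14.4 q6 0.73 y-yaw -2.417
[ 0.43168266  0.03575506 -0.07809856]
```

View pics/near4.png

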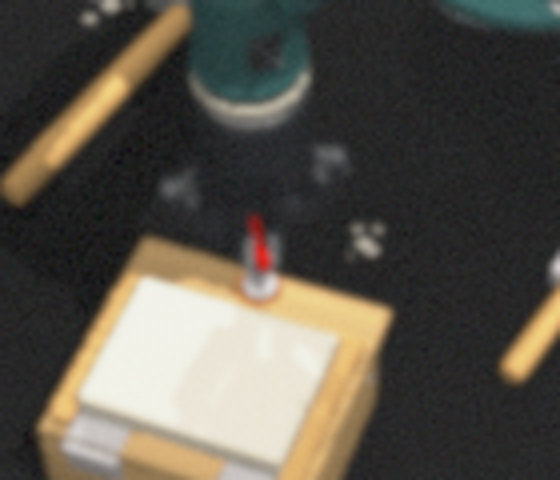

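The bar (crop 260,245) has turned with the tool, and the case edges are where they were. Now I twist the other way and back to the middle.

>>> {"op": "servo_tool", "data": {
  "deltas": [
    [0, 0, 0, -0.1, 2],
    [0, 0, 0, -0.15, 2],
    [0, 0, 0, -0.15, 2],
    [0, 0, 0, -0.15, 2],
    [0, 0, 0, -0.15, 2]
  ]
}}

```text
time: 14.87
position: [483.4, 2.9, 100.2]
ee_rot: [0.802, 0.597, -0.0, -0.0]
wrist_force: [0.0, 1.6, -0.3]
gripper_width: 0.096
gripper_force: 78.4
```

>>> {"op": "servo_tool", "data": {
  "deltas": [
    [0, 0, 0, -0.15, 2],
    [0, 0, 0, -0.15, 2],
    [0, 0, 0, -0.15, 2],
    [0, 0, 0, -0.15, 2],
    [0, 0, 0, -0.15, 2]
  ]
}}

```text
time: 15.28
position: [483.5, 2.7, 100.2]
ee_rot: [0.594, 0.804, -0.0, 0.0]
wrist_force: [0.8, 0.4, -1.3]
gripper_width: 0.098
gripper_force: 78.5
```

>>> {"op": "servo_tool", "data": {
  "deltas": [
    [0, 0, 0, -0.1, 2],
    [0, 0, 0, -0.1, 2],
    [0, 0, 0, -0.1, 2],
    [0, 0, 0, -0.1, 2],
    [0, 0, 0, -0.1, 2]
  ]
}}

```text
time: 15.7
position: [483.1, 2.5, 100.2]
ee_rot: [0.427, 0.904, -0.001, -0.0]
wrist_force: [-1.6, -0.8, 0.4]
gripper_width: 0.101
gripper_force: 78.5
```

>>> {"op": "servo_tool", "data": {
  "deltas": [
    [0, 0, 0, -0.1, 2],
    [0, 0, 0, -0.1, 2],
    [0, 0, 0, -0.1, 2],
    [0, 0, 0, -0.1, 2],
    [0, 0, 0, -0.1, 2]
  ]
}}

```text
time: 16.12
position: [483.8, 3.0, 100.3]
ee_rot: [0.242, 0.97, 0.0, 0.0]
wrist_force: [0.1, 1.5, -1.8]
gripper_width: 0.098
gripper_force: 78.4
```

>>> {"op": "servo_tool", "data": {
  "deltas": [
    [0, 0, 0, -0.1, 2],
    [0, 0, 0, 0, 2],
    [0, 0, 0, 0, 2],
    [0, 0, 0, 0, 2],
    [0, 0, 0, 0, 2]
  ]
}}

```text
time: 16.53
position: [483.7, 2.9, 100.3]
ee_rot: [0.206, 0.978, -0.0, 0.0]
wrist_force: [0.4, 0.8, -2.2]
gripper_width: 0.102
gripper_force: 78.4
```

```bash
python3 mv.py 484 3 100; python3 -c "
from cell import arm;print(arm.state()['ft_torque'])"
```

```text
pos [483.7   2.9 100.3] units [-0.    0.    0.01] F [ 0.4  0.8 -2.2] w 8.7 t 16.5333 q6 -1.27 y-yaw -0.416
[ 0.11070748 -0.23930762  0.07224059]
```

>>> {"op": "servo_tool", "data": {
  "deltas": [
    [0, 0, 0, 0.1, 2],
    [0, 0, 0, 0.15, 2],
    [0, 0, 0, 0.15, 2],
    [0, 0, 0, 0.15, 2],
    [0, 0, 0, 0.15, 2]
  ]
}}

```text
time: 16.95
position: [483.3, 2.6, 100.2]
ee_rot: [0.467, 0.884, -0.001, -0.0]
wrist_force: [-0.3, 0.2, -0.5]
gripper_width: 0.101
gripper_force: 78.5
```

>>> {"op": "servo_tool", "data": {
  "deltas": [
    [0, 0, 0, 0.15, 2],
    [0, 0, 0, 0.15, 2],
    [0, 0, 0, 0.15, 2],
    [0, 0, 0, 0.1, 2],
    [0, 0, 0, 0.05, 2]
  ]
}}

```text
time: 17.37
position: [483.4, 2.7, 100.2]
ee_rot: [0.659, 0.752, -0.0, -0.0]
wrist_force: [-0.4, -0.8, -1.1]
gripper_width: 0.098
gripper_force: 78.5
```

>>> {"op": "servo_tool", "data": {
  "deltas": [
    [0, 0, 0, 0, 2],
    [0, 0, 0, 0, 2],
    [0, 0, -0.02, 0, 2],
    [0, 0, -0.02, 0, 2],
    [0, 0, -0.02, 0, 2]
  ]
}}

```text
time: 17.78
position: [483.4, 2.9, 103.3]
ee_rot: [0.658, 0.753, -0.0, -0.0]
wrist_force: [-0.6, -0.2, -1.8]
gripper_width: 0.098
gripper_force: 78.5
```

```bash
python3 mv.py 484 3 100; python3 -c "
from cell import arm;print(arm.state()['ft_torque'])"
```

```text
pos [483.4   2.9 103.3] units [0.   0.01 0.07] F [-0.6 -0.2 -1.8] w 8.4 t 17.7833 q6 -0.25 y-yaw -1.436
[-0.0254852  -0.03303152  0.04189608]
```

>>> {"op": "servo_tool", "data": {
  "deltas": [
    [0, 0, -0.05, 0, 2],
    [0, 0, -0.1, 0, 2],
    [0, 0, -0.1, 0, 2],
    [0, 0, -0.15, 0, 2],
    [0, 0, -0.15, 0, 2]
  ]
}}

```text
time: 18.2
position: [483.6, 3.0, 131.7]
ee_rot: [0.658, 0.753, 0.0, 0.0]
wrist_force: [0.2, 0.4, -1.4]
gripper_width: 0.099
gripper_force: 78.5
```

>>> {"op": "servo_tool", "data": {
  "deltas": [
    [0, 0, -0.2, 0, 2],
    [0, 0, -0.3, 0, 2],
    [0, 0, -0.4, 0, 2],
    [0, 0, -0.3, 0, 2],
    [0, 0, -0.1, 0, 2]
  ]
}}

```text
time: 18.62
position: [485.1, 2.8, 199.9]
ee_rot: [0.658, 0.753, 0.002, 0.003]
wrist_force: [0.6, -0.1, -0.6]
gripper_width: 0.1
gripper_force: 78.5
```

```bash
python3 mv.py 465 352 180
python3 - <<'E'
from h import *
a=cam('scene')
for p in ([417,357,3],[502,350,3],[465,352,66]): print(proj(a,np.array(p)).round(1))
im=cv2.cvtColor(a['image'][100:310,160:400],cv2.COLOR_RGB2BGR);cv2.imwrite('pics/near5.png',cv2.resize(im,None,fx=2.8,fy=2.8,interpolation=cv2.INTER_CUBIC))
E
```

```text
pos [485.1   2.8 199.9] units [6.97 0.54 0.39] F [ 0.6 -0.1 -0.6] w 8.5 t 18.6167 q6 -0.25 y-yaw -1.436
[365.9 234.4]
[352.8 256.5]
[361.8 234.4]
```

View pics/near5.png

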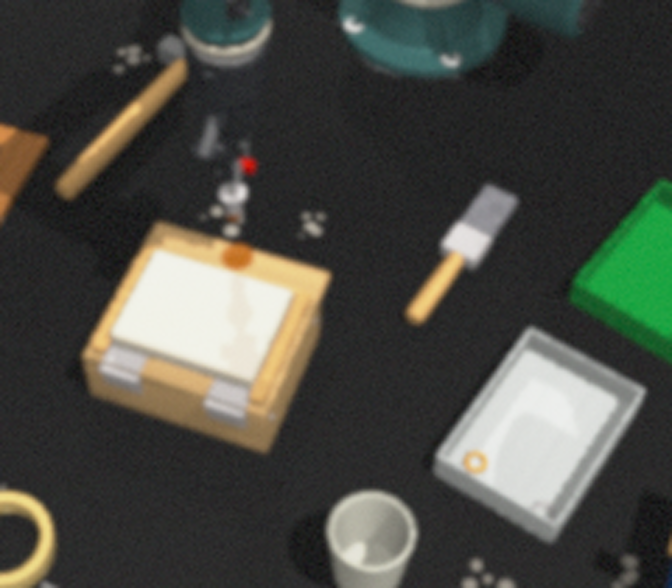

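The pin is out (crop 240,185), leaving the hole in the lug at (237,257), and the case is unmoved. I carry it to the -x half of the metal tray.

>>> {"op": "servo_tool", "data": {
  "deltas": [
    [0.3, 0.02, 0, 0, 2],
    [0.6, 0.05, 0, 0, 2],
    [0.7, 0.05, 0, 0, 2],
    [0.7, 0.05, 0, 0, 2],
    [0.7, 0.05, 0, 0, 2]
  ]
}}

```text
time: 19.08
position: [473.6, 154.3, 195.0]
ee_rot: [0.658, 0.753, -0.0, -0.0]
wrist_force: [0.2, -0.4, -1.4]
gripper_width: 0.096
gripper_force: 78.5
```

>>> {"op": "servo_tool", "data": {
  "deltas": [
    [0.7, 0.05, 0, 0, 2],
    [0.7, 0.05, 0, 0, 2],
    [0.7, 0.05, 0, 0, 2],
    [0.7, 0.05, 0, 0, 2],
    [0.6, 0.05, 0, 0, 2]
  ]
}}

```text
time: 19.5
position: [462.7, 325.3, 194.8]
ee_rot: [0.657, 0.754, -0.001, -0.001]
wrist_force: [-0.0, -0.3, -0.5]
gripper_width: 0.095
gripper_force: 78.5
```

>>> {"op": "servo_tool", "data": {
  "deltas": [
    [0.4, 0.05, 0.2, 0, 2],
    [0.17, 0.02, 0.5, 0, 2],
    [0, 0, 0.6, 0, 2],
    [0, 0, 0.5, 0, 2],
    [0, 0, 0.3, 0, 2]
  ]
}}

```text
time: 19.92
position: [461.0, 351.0, 85.9]
ee_rot: [0.657, 0.753, -0.004, -0.001]
wrist_force: [-0.1, 0.3, -1.4]
gripper_width: 0.096
gripper_force: 78.5
```

>>> {"op": "servo_tool", "data": {
  "deltas": [
    [0, 0, 0.2, 0, 2],
    [0, 0, 0, 0, 2],
    [0, 0, 0, 0, 2],
    [0, 0, 0, 0, 2],
    [0, 0, 0, 0, 2]
  ]
}}

```text
time: 20.33
position: [464.6, 352.5, 82.9]
ee_rot: [0.658, 0.753, 0.002, 0.001]
wrist_force: [0.1, 0.5, -0.8]
gripper_width: 0.103
gripper_force: 78.4
```

```bash
python3 mv.py 465 352 66
python3 - <<'E'
from h import *
a=cam('scene')
im=cv2.cvtColor(a['image'][190:310,300:410],cv2.COLOR_RGB2BGR);cv2.imwrite('pics/near6.png',cv2.resize(im,None,fx=4,fy=4,interpolation=cv2.INTER_CUBIC))
E
```

```text
pos [464.6 352.5  82.9] units [-0.01  0.01  0.34] F [ 0.1  0.5 -0.8] w 8.8 t 20.3333 q6 0.42 y-yaw -1.436
```

>>> {"op": "servo_tool", "data": {
  "deltas": [
    [0, 0, 0.1, 0, 2],
    [0, 0, 0.1, 0, 2],
    [0, 0, 0.05, 0, 2],
    [0, 0, 0.04, 0, 2],
    [0, 0, 0.03, 0, 2]
  ]
}}

```text
time: 20.8
position: [463.7, 352.0, 66.1]
ee_rot: [0.658, 0.753, 0.0, 0.0]
wrist_force: [-2.2, -1.8, 10.8]
gripper_width: 0.102
gripper_force: 80.2
```

>>> {"op": "servo_tool", "data": {
  "deltas": [
    [0, 0, 0.03, 0, 2],
    [0, 0, 0, 0, 2],
    [0, 0, 0, 0, 2],
    [0, 0, 0, 0, 2],
    [0, 0, 0, 0, 2]
  ]
}}

```text
time: 21.22
position: [463.8, 352.2, 66.2]
ee_rot: [0.658, 0.753, 0.001, 0.0]
wrist_force: [-2.7, -1.8, 9.9]
gripper_width: 0.098
gripper_force: 80.1
```

>>> {"op": "servo_tool", "data": {
  "deltas": [
    [0, 0, -0.03, 0, 4],
    [0, 0, 0, 0, 15],
    [0, 0, 0, 0, 35],
    [0, 0, 0, 0, 60],
    [0, 0, 0, 0, 80]
  ]
}}

```text
time: 21.63
position: [463.3, 351.9, 64.3]
ee_rot: [0.658, 0.753, -0.0, -0.0]
wrist_force: [0.4, -0.8, -0.0]
gripper_width: 0.598
gripper_force: 0.0
```

>>> {"op": "servo_tool", "data": {
  "deltas": [
    [0, 0, -0.2, 0, 80],
    [0, 0, -0.4, 0, 80],
    [0, 0, -0.5, 0, 80],
    [0, 0, -0.4, 0, 80],
    [0, 0, 0, 0, 80]
  ]
}}

```text
time: 22.05
position: [466.1, 353.6, 146.3]
ee_rot: [0.658, 0.753, 0.005, 0.002]
wrist_force: [0.8, 0.2, 0.1]
gripper_width: 0.937
gripper_force: 0.0
```

```bash
python3 mv.py 430 350 150
python3 - <<'E'
from h import *
a=cam('scene')
im=a['image'];h=cv2.cvtColor(im,cv2.COLOR_RGB2HSV).astype(int)
m=((h[...,0]<8)|(h[...,0]>172))&(h[...,1]>140)&(h[...,2]>80);m[:, :300]=0;m[:,400:]=0;m[:190]=0;m[300:]=0
ys,xs=np.nonzero(m);print(m.sum(),xs.mean(),ys.mean(),proj(a,np.array([464,352,84])))
im=cv2.cvtColor(im[180:300,290:430],cv2.COLOR_RGB2BGR);cv2.imwrite('pics/near6.png',cv2.resize(im,None,fx=4,fy=4,interpolation=cv2.INTER_CUBIC))
E
```

```text
pos [466.1 353.6 146.3] units [ 0.03 -0.72 -0.08] F [0.8 0.2 0.1] w 80.0 t 22.05 q6 0.42 y-yaw -1.436
48 362.7291666666667 230.35416666666666 [362.994905   230.52081552]
```

The red bar's centroid (362.7,230.4) shows the pin standing upright in the tray. I will tip it gently towards +x with shut fingers so that it lies down safely.

>>> {"op": "servo_tool", "data": {
  "deltas": [
    [0, -0.4, 0, 0, 20],
    [0, -0.4, 0, 0, 0],
    [0, 0, 0, 0, 0],
    [0, 0, 0.3, 0, 0],
    [0, 0, 0.5, 0, 0]
  ]
}}

```text
time: 22.52
position: [425.5, 347.7, 102.0]
ee_rot: [0.658, 0.753, 0.003, 0.001]
wrist_force: [1.1, -0.0, -0.2]
gripper_width: 0.226
gripper_force: 0.0
```

>>> {"op": "servo_tool", "data": {
  "deltas": [
    [0, 0, 0.4, 0, 0],
    [0, 0, 0.2, 0, 0],
    [0, 0, 0, 0, 0],
    [0, 0.2, 0, 0, 0],
    [0, 0.2, 0, 0, 0]
  ]
}}

```text
time: 22.93
position: [445.1, 349.9, 71.0]
ee_rot: [0.658, 0.753, 0.001, 0.0]
wrist_force: [0.5, 0.5, 0.1]
gripper_width: -0.003
gripper_force: 0.0
```

>>> {"op": "servo_tool", "data": {
  "deltas": [
    [0, 0.15, 0, 0, 0],
    [0, 0.15, 0, 0, 0],
    [0, 0.15, 0, 0, 0],
    [0, 0.15, 0, 0, 0],
    [0, 0.1, 0, 0, 0]
  ]
}}

```text
time: 23.35
position: [479.7, 354.1, 70.2]
ee_rot: [0.658, 0.753, 0.0, 0.0]
wrist_force: [0.9, 0.8, -0.5]
gripper_width: -0.002
gripper_force: 0.0
```

>>> {"op": "servo_tool", "data": {
  "deltas": [
    [0, 0, 0, 0, 0],
    [0, 0, 0, 0, 0],
    [0, 0, -0.4, 0, 0],
    [0, 0, -0.6, 0, 0],
    [0, 0, -0.6, 0, 0]
  ]
}}

```text
time: 23.77
position: [476.9, 353.4, 149.1]
ee_rot: [0.658, 0.753, -0.002, -0.001]
wrist_force: [0.7, 0.9, -0.2]
gripper_width: 0.004
gripper_force: 0.0
```

```bash
python3 mv.py 430 350 150
python3 - <<'E'
from h import *
a=cam('scene')
im=a['image']
im=cv2.cvtColor(im[130:310,170:410],cv2.COLOR_RGB2BGR);cv2.imwrite('pics/near6.png',cv2.resize(im,None,fx=3.3,fy=3.3,interpolation=cv2.INTER_CUBIC))
E
```

```text
pos [476.9 353.4 149.1] units [ 0.06 -0.94 -0.01] F [ 0.7  0.9 -0.2] w 0.3 t 23.7667 q6 0.41 y-yaw -1.436
```

View pics/near6.png

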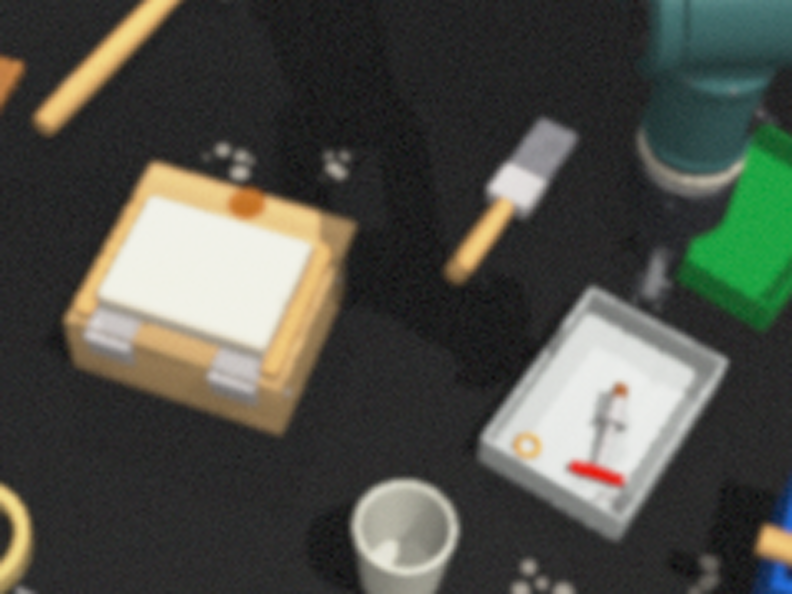

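The pin lies in the metal tray (crop 608,435; bar 597,474), and the case is undisturbed. The tool cannot tilt, so the lid plan is as follows: open the fingers to straddle the lug, press their faces symmetrically on the lip's front edge, and lift by friction. Then follow the arc, pushing back.

>>> {"op": "servo_tool", "data": {
  "deltas": [
    [0, 0, -0.3, -0.15, 40],
    [0, 0, 0, -0.15, 85],
    [0, 0, 0, -0.15, 85],
    [0, 0, 0, -0.15, 85],
    [0, 0, 0, -0.15, 85]
  ]
}}

```text
time: 24.23
position: [477.8, 354.0, 164.9]
ee_rot: [0.408, 0.913, 0.0, -0.0]
wrist_force: [0.1, 0.1, -0.2]
gripper_width: 0.706
gripper_force: 0.0
```

>>> {"op": "servo_tool", "data": {
  "deltas": [
    [0, 0, 0, -0.15, 85],
    [0, 0, 0, -0.15, 85],
    [0, 0, 0, -0.15, 85],
    [0, 0, 0, -0.15, 85],
    [0, 0, 0, -0.15, 85]
  ]
}}

```text
time: 24.65
position: [477.8, 354.0, 164.7]
ee_rot: [0.125, 0.992, -0.0, -0.0]
wrist_force: [-0.2, -0.1, 0.2]
gripper_width: 0.995
gripper_force: 0.0
```

>>> {"op": "servo_tool", "data": {
  "deltas": [
    [0, 0, 0, -0.15, 85],
    [0, 0, 0, -0.15, 85],
    [0, 0, 0, -0.15, 85],
    [0, 0, 0, -0.02, 85],
    [0, 0, 0, 0, 85]
  ]
}}

```text
time: 25.07
position: [478.0, 354.0, 164.7]
ee_rot: [-0.055, 0.999, 0.0, -0.0]
wrist_force: [-0.6, -0.2, 0.7]
gripper_width: 0.995
gripper_force: 0.0
```

```bash
python3 mv.py 447 -1 165
```

```text
pos [478.  354.  164.7] units [ 1.39 -6.99 -0.01] F [-0.6 -0.2  0.7] w 85.0 t 25.0667 q6 -1.14 y-yaw 0.11
```

>>> {"op": "servo_tool", "data": {
  "deltas": [
    [0.14, -0.5, 0, 0, 85],
    [0.14, -0.7, 0, 0, 85],
    [0.14, -0.7, 0, 0, 85],
    [0.14, -0.7, 0, 0, 85],
    [0.14, -0.7, 0, 0, 85]
  ]
}}

```text
time: 25.48
position: [461.2, 184.8, 164.8]
ee_rot: [-0.055, 0.999, -0.0, 0.0]
wrist_force: [0.7, 0.7, 0.7]
gripper_width: 0.992
gripper_force: 0.0
```

>>> {"op": "servo_tool", "data": {
  "deltas": [
    [0.14, -0.7, 0, 0, 85],
    [0.14, -0.7, 0, 0, 85],
    [0.14, -0.7, 0, 0, 85],
    [0.14, -0.7, 0, 0, 85],
    [0.13, -0.6, 0, 0, 85]
  ]
}}

```text
time: 25.9
position: [445.9, 11.4, 165.0]
ee_rot: [-0.054, 0.999, -0.0, 0.0]
wrist_force: [0.8, 0.4, -0.1]
gripper_width: 0.995
gripper_force: 0.0
```

>>> {"op": "servo_tool", "data": {
  "deltas": [
    [0, -0.29, 0, 0, 85],
    [0, 0, 0.4, 0, 85],
    [0, 0, 0.6, 0, 85],
    [0, 0, 0.6, 0, 85],
    [0, 0, 0.6, 0, 85]
  ]
}}

```text
time: 26.32
position: [448.3, -1.3, 54.2]
ee_rot: [-0.054, 0.999, -0.0, 0.001]
wrist_force: [0.8, 0.3, -0.5]
gripper_width: 1.001
gripper_force: 0.0
```

>>> {"op": "servo_tool", "data": {
  "deltas": [
    [0, 0, 0.34, 0, 85],
    [0, 0, 0.2, 0, 85],
    [0, 0, 0, 0, 85],
    [0, 0, 0, 0, 85],
    [0, 0, 0, 0, 85]
  ]
}}

```text
time: 26.73
position: [449.5, -1.2, 29.5]
ee_rot: [-0.055, 0.998, -0.0, 0.002]
wrist_force: [-0.0, -0.7, -0.5]
gripper_width: 0.993
gripper_force: 0.0
```

>>> {"op": "servo_tool", "data": {
  "deltas": [
    [-0.04, 0, 0, 0, 85],
    [-0.04, 0, 0, 0, 85],
    [-0.04, 0, 0, 0, 85],
    [-0.04, 0, 0, 0, 85],
    [0, 0, 0, 0, 85]
  ]
}}

```text
time: 27.15
position: [456.8, -0.2, 28.2]
ee_rot: [-0.056, 0.998, -0.0, 0.001]
wrist_force: [0.9, 0.7, -0.5]
gripper_width: 0.994
gripper_force: 0.0
```

```bash
python3 mv.py 461 0 28; python3 -c "
from cell import arm;print(arm.state()['ft_torque'])"
```

```text
pos [ 4.568e+02 -2.000e-01  2.820e+01] units [-0.08 -0.01  0.  ] F [ 0.9  0.7 -0.5] w 84.9 t 27.15 q6 -1.81 y-yaw 0.111
[-0.04150146 -0.0420657  -0.04382934]
```

No contact yet, so I creep in.

>>> {"op": "servo_tool", "data": {
  "deltas": [
    [-0.03, 0, 0, 0, 85],
    [-0.03, 0, 0, 0, 85],
    [-0.02, 0, 0, 0, 85],
    [0, 0, 0, 0, 85],
    [0, 0, 0, 0, 85]
  ]
}}

```text
time: 27.57
position: [460.0, 0.3, 27.7]
ee_rot: [-0.056, 0.998, 0.0, -0.0]
wrist_force: [0.1, 0.3, -0.6]
gripper_width: 0.994
gripper_force: 0.1
```

```bash
python3 mv.py 461 0 28; python3 -c "
from cell import arm;print(arm.state()['ft_torque'])"
```

```text
pos [4.60e+02 3.00e-01 2.77e+01] units [-0.02 -0.01 -0.01] F [ 0.1  0.3 -0.6] w 84.9 t 27.5667 q6 -1.81 y-yaw 0.111
[ 0.0368262  -0.03525322 -0.02250428]
```

>>> {"op": "servo_tool", "data": {
  "deltas": [
    [-0.02, 0, 0, 0, 85],
    [-0.02, 0, 0, 0, 85],
    [0, 0, 0, 0, 85],
    [0, 0, 0, 0, 85],
    [0, 0, 0, 0, 85]
  ]
}}

```text
time: 27.98
position: [460.0, 0.3, 27.6]
ee_rot: [-0.056, 0.998, -0.0, -0.002]
wrist_force: [-6.5, -1.6, 5.4]
gripper_width: 0.997
gripper_force: 3.5
```

>>> {"op": "servo_tool", "data": {
  "deltas": [
    [-0.02, 0, 0, 0, 85],
    [-0.02, 0, 0, 0, 85],
    [0, 0, 0, 0, 85],
    [0, 0, 0, 0, 85],
    [0, 0, 0, 0, 85]
  ]
}}

```text
time: 28.4
position: [459.9, 0.3, 27.5]
ee_rot: [-0.057, 0.998, -0.0, -0.005]
wrist_force: [-13.6, -2.6, 9.2]
gripper_width: 0.992
gripper_force: 6.6
```

```bash
python3 mv.py 461 0 28; python3 -c "
from cell import arm;print(arm.state()['ft_torque'])"
```

```text
pos [4.599e+02 3.000e-01 2.750e+01] units [-0.02 -0.01 -0.01] F [-13.6  -2.6   9.2] w 84.7 t 28.4 q6 -1.8 y-yaw 0.113
[0.05261846 1.72992954 0.59345039]
```

>>> {"op": "servo_tool", "data": {
  "deltas": [
    [0, 0, -0.03, 0, 85],
    [0, 0, -0.03, 0, 85],
    [0, 0, -0.04, 0, 85],
    [0, 0, -0.04, 0, 85],
    [0, 0, -0.04, 0, 85]
  ]
}}

```text
time: 28.82
position: [459.9, 0.3, 34.5]
ee_rot: [-0.056, 0.998, -0.0, -0.005]
wrist_force: [-6.8, -2.9, -3.1]
gripper_width: 0.994
gripper_force: 3.3
```

```bash
cat > st.py <<'E'
from h import *
s=arm.state();print(s['position'].round(1),s['wrist_force'].round(1),s['ft_torque'].round(2))
a=cam('scene');im=a['image'][150:290,180:300];h=cv2.cvtColor(im,cv2.COLOR_RGB2HSV).astype(int)
m=((h[...,1]<45)&(h[...,2]>190)).astype(np.uint8)
n,l,st,ce=cv2.connectedComponentsWithStats(m);i=1+np.argmax(st[1:,4]);print('plaster',st[i]+[180,150,0,0,0],ce[i]+[180,150])
# theory: block front-top corners for lid angle
C=np.array([572.1,12.8]);e=np.array([.994,.11]);f=np.array([-.11,.994])
for th in (0,.1,.3,.6,1,1.5,1.92):
    P=[]
    for x in(-134,-22):
        for y in(-75,75):
            X=78+x*np.cos(th)+30*np.sin(th);Z=64-x*np.sin(th)+30*np.cos(th);w=C+X*e+y*f;P.append(proj(a,np.array([*w,Z])))
    P=np.array(P);print(th,P.min(0).round(),P.max(0).round())
E
python3 st.py
```

```text
[4.599e+02 3.000e-01 3.450e+01] [-6.8 -2.9 -3.1] [-0.36  0.86  0.32]
plaster [ 200  189   63   47 1852] [231.62634989 211.93358531]
0 [198. 187.] [265. 235.]
0.1 [198. 185.] [265. 235.]
0.3 [197. 183.] [263. 237.]
0.6 [195. 182.] [260. 240.]
1 [193. 188.] [253. 245.]
1.5 [187. 207.] [243. 251.]
1.92 [178. 228.] [242. 256.]
```

>>> {"op": "servo_tool", "data": {
  "deltas": [
    [-0.006, 0, -0.05, 0, 85],
    [-0.006, 0, -0.05, 0, 85],
    [-0.008, 0, -0.05, 0, 85],
    [-0.008, 0, -0.05, 0, 85],
    [-0.008, 0, -0.05, 0, 85]
  ]
}}

```text
time: 29.28
position: [460.7, 0.4, 46.6]
ee_rot: [-0.056, 0.998, -0.0, -0.006]
wrist_force: [-9.7, -3.5, -1.4]
gripper_width: 0.991
gripper_force: 4.7
```

>>> {"op": "servo_tool", "data": {
  "deltas": [
    [-0.008, 0, -0.05, 0, 85],
    [-0.008, 0, -0.05, 0, 85],
    [-0.008, 0, -0.05, 0, 85],
    [-0.01, 0, -0.05, 0, 85],
    [-0.01, 0, -0.05, 0, 85]
  ]
}}

```text
time: 29.7
position: [462.3, 0.6, 58.9]
ee_rot: [-0.056, 0.998, -0.0, -0.007]
wrist_force: [-11.1, -2.1, -1.0]
gripper_width: 0.994
gripper_force: 5.6
```

```bash
python3 st.py|head -2
```

```text
[462.3   0.6  58.9] [-11.1  -2.1  -1. ] [-0.44  1.52  0.33]
plaster [ 199  187   64   49 1986] [230.96576032 210.92799597]
```

>>> {"op": "servo_tool", "data": {
  "deltas": [
    [-0.012, 0, -0.1, 0, 85],
    [-0.018, 0, -0.1, 0, 85],
    [-0.022, 0, -0.1, 0, 85],
    [-0.025, 0, -0.1, 0, 85],
    [-0.03, 0, -0.1, 0, 85]
  ]
}}

```text
time: 30.17
position: [468.3, 1.3, 84.5]
ee_rot: [-0.056, 0.998, -0.0, -0.006]
wrist_force: [-11.1, -1.1, -0.7]
gripper_width: 0.994
gripper_force: 5.4
```

>>> {"op": "servo_tool", "data": {
  "deltas": [
    [-0.034, 0, -0.1, 0, 85],
    [-0.037, 0, -0.1, 0, 85],
    [-0.04, 0, -0.1, 0, 85],
    [-0.044, 0, -0.1, 0, 85],
    [-0.05, 0, -0.1, 0, 85]
  ]
}}

```text
time: 30.58
position: [478.6, 2.5, 110.2]
ee_rot: [-0.056, 0.998, -0.0, -0.006]
wrist_force: [-11.5, -2.2, 3.0]
gripper_width: 0.997
gripper_force: 6.4
```

```bash
python3 st.py|head -2
```

```text
[478.6   2.5 110.2] [-11.5  -2.2   3. ] [-0.29  1.76  0.28]
plaster [ 198  184   63   54 2204] [228.66833031 210.60662432]
```

>>> {"op": "servo_tool", "data": {
  "deltas": [
    [-0.05, 0, -0.12, 0, 85],
    [-0.065, 0, -0.12, 0, 85],
    [-0.07, 0, -0.12, 0, 85],
    [-0.075, 0, -0.12, 0, 85],
    [-0.085, 0, -0.12, 0, 85]
  ]
}}

```text
time: 31.05
position: [497.9, 4.7, 141.4]
ee_rot: [-0.056, 0.998, 0.0, -0.003]
wrist_force: [-7.2, 0.1, 2.5]
gripper_width: 0.994
gripper_force: 3.7
```

>>> {"op": "servo_tool", "data": {
  "deltas": [
    [-0.09, 0, -0.11, 0, 85],
    [-0.1, 0, -0.11, 0, 85],
    [-0.1, 0, -0.1, 0, 85],
    [-0.1, 0, -0.09, 0, 85],
    [-0.11, 0, -0.09, 0, 85]
  ]
}}

```text
time: 31.47
position: [523.7, 7.7, 167.8]
ee_rot: [-0.056, 0.998, 0.0, -0.002]
wrist_force: [-8.3, 0.3, 6.9]
gripper_width: 0.995
gripper_force: 4.3
```

```bash
python3 st.py|head -2
```

```text
[523.7   7.7 167.8] [-8.3  0.3  6.9] [0.2  1.18 0.26]
plaster [ 195  187   60   56 2250] [224.408      213.81022222]
```

>>> {"op": "servo_tool", "data": {
  "deltas": [
    [-0.14, 0, -0.15, 0, 85],
    [-0.155, 0, -0.14, 0, 85],
    [-0.165, 0, -0.12, 0, 85],
    [-0.17, 0, -0.1, 0, 85],
    [-0.18, 0, -0.09, 0, 85]
  ]
}}

```text
time: 31.93
position: [565.8, 12.2, 196.7]
ee_rot: [-0.056, 0.998, 0.0, -0.0]
wrist_force: [-0.1, 0.9, -0.3]
gripper_width: 0.995
gripper_force: 0.5
```

```bash
python3 st.py|head -2
```

```text
[565.8  12.2 196.7] [-0.1  0.9 -0.3] [-0.01  0.16  0.06]
plaster [ 194  193   57   53 2090] [221.05311005 218.13062201]
```

>>> {"op": "servo_tool", "data": {
  "deltas": [
    [-0.15, 0, -0.06, 0, 85],
    [-0.15, 0, -0.05, 0, 85],
    [-0.15, 0, -0.05, 0, 85],
    [-0.15, 0, -0.04, 0, 85],
    [-0.15, 0, -0.03, 0, 85]
  ]
}}

```text
time: 32.4
position: [603.9, 16.4, 208.6]
ee_rot: [-0.056, 0.998, 0.0, 0.0]
wrist_force: [-0.5, -0.2, 0.8]
gripper_width: 0.993
gripper_force: 0.3
```

```bash
python3 st.py|head -2
```

```text
[603.9  16.4 208.6] [-0.5 -0.2  0.8] [ 0.03  0.06 -0.02]
plaster [ 191  199   56   48 1472] [219.26902174 220.47622283]
```

>>> {"op": "servo_tool", "data": {
  "deltas": [
    [-0.15, 0, -0.02, 0, 85],
    [-0.15, 0, -0.01, 0, 85],
    [-0.15, 0, 0, 0, 85],
    [-0.15, 0, 0, 0, 85],
    [-0.15, 0, 0, 0, 85]
  ]
}}

```text
time: 32.87
position: [641.1, 20.5, 209.6]
ee_rot: [-0.056, 0.998, 0.0, -0.0]
wrist_force: [0.5, -0.1, -0.3]
gripper_width: 0.997
gripper_force: 0.0
```

>>> {"op": "servo_tool", "data": {
  "deltas": [
    [-0.15, 0, 0, 0, 85],
    [-0.15, 0, 0, 0, 85],
    [-0.15, 0, 0, 0, 85],
    [-0.1, 0, 0, 0, 85],
    [0, 0, 0, 0, 85]
  ]
}}

```text
time: 33.28
position: [668.5, 23.5, 209.3]
ee_rot: [-0.056, 0.998, 0.0, -0.0]
wrist_force: [-0.1, 0.5, -0.7]
gripper_width: 0.997
gripper_force: 0.0
```

```bash
python3 st.py|head -2
```

```text
[668.5  23.5 209.3] [-0.1  0.5 -0.7] [-0.   -0.01 -0.02]
plaster [241 206  24  36 452] [252.58185841 221.55752212]
```

>>> {"op": "servo_tool", "data": {
  "deltas": [
    [0.3, 0, 0, 0, 85],
    [0.5, 0, 0, 0, 85],
    [0.6, 0, -0.2, 0, 85],
    [0.6, 0, -0.3, 0, 85],
    [0.6, 0, -0.2, 0, 85]
  ]
}}

```text
time: 33.75
position: [536.8, 8.9, 245.6]
ee_rot: [-0.056, 0.998, -0.0, 0.0]
wrist_force: [-0.7, -0.3, 0.8]
gripper_width: 0.998
gripper_force: 0.0
```

>>> {"op": "servo_tool", "data": {
  "deltas": [
    [0.6, 0, 0, 0, 85],
    [0.6, 0, 0, 0, 85],
    [0.6, 0, 0, 0, 85],
    [0.3, 0, 0, 0, 85],
    [0, 0, 0, 0, 85]
  ]
}}

```text
time: 34.17
position: [431.4, -2.8, 245.9]
ee_rot: [-0.055, 0.998, -0.0, 0.001]
wrist_force: [-0.2, -0.6, 0.8]
gripper_width: 0.997
gripper_force: 0.0
```

```bash
python3 st.py
python3 - <<'E'
from h import *
a=cam('scene')
im=cv2.cvtColor(a['image'][100:310,90:410],cv2.COLOR_RGB2BGR);cv2.imwrite('pics/last.png',cv2.resize(im,None,fx=2.5,fy=2.5,interpolation=cv2.INTER_CUBIC))
E
```

```text
[431.4  -2.8 245.9] [-0.2 -0.6  0.8] [-0.02  0.01  0.03]
plaster [204 197  61  45 889] [236.02362205 215.27334083]
0 [198. 187.] [265. 235.]
0.1 [198. 185.] [265. 235.]
0.3 [197. 183.] [263. 237.]
0.6 [195. 182.] [260. 240.]
1 [193. 188.] [253. 245.]
1.5 [187. 207.] [243. 251.]
1.92 [178. 228.] [242. 256.]
```

View pics/last.png

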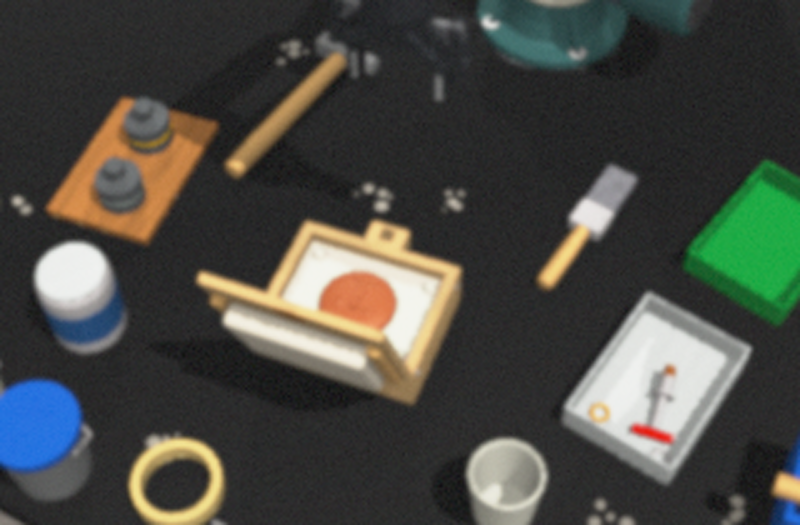

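The lid rests fully open, leaning back, with the cast visible (360,303). The weight stands on its mark (148,125) beside the twin (120,185), and the pin is in the metal tray (660,400). The case's back corner, at px (255,261), has not moved. I hand it in.

```bash
python3 -c "
from cell import arm;print(arm.close_job())"
```

```text
the job is handed in; nothing more can be done
None
```

The job is handed in after about 34 s on the robot's clock: the weight is on the mark beside its twin, the pin lies in the metal tray, the lid rests open, and the case has not moved. The pin stood upright when I let go, so I tipped it over gently to lie flat.

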